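# Level scoop of tube spacers

## Robot

A 7-joint arm with a two-finger parallel gripper is mounted at the origin on the work surface; the furniture and walls round the work are solid. World frame = base frame: x ahead of the robot, y to its left, z up, the work surface at z = 0. Lengths are in m, angles in rad, forces in N, time in s.
With the tool pointing down it reaches from about 0.425 to 1.025 m from the base axis. Payload 9.4 kg.
Tool frame: the origin (TCP) lies at the very end of the fingers, on their centre line; the grasp point (between the pads) lies ctrl.tcp_to_grasp behind it (ctrl.tcp_to_grasp is the distance from the TCP to the grasp point, in m); z points along the fingers, x is the direction in which the jaws open and shut, and the axes are right-handed (so a half turn about z gives the same grasp; the last joint's range is limited). The gripper opens to 93 mm and grips with 3 to 60 N. Pads are 15 mm wide; open, the fingers measure 128 mm over their backs; the gripper's body (75 mm by 188 mm) begins 65 mm behind the grasp point.
Start: joints at [1.213, 0.599, -0.003, 1.599, 0.002, 0.943, -0.08], TCP at [0.201, -0.697, 0.219] pointing down, gripper open.
Joint ranges: [-2.57, 2.57], [-0.35, 1.97], [-1.29, 1.29], [0.11, 2.56], [-1.05, 4.19], [0.11, 1.86], [-2.63, 2.63]. Speed limits (rad/s): [2.22, 2.22, 3.01, 3.01, 3.14, 3.14, 3.14].

## Interface

Orientations are given as [roll, pitch, yaw] about the fixed x, y, z axes, in that order (R = Rz(yaw) Ry(pitch) Rx(roll)).
In Python, from cell import sensors, grab_frame, hand_in, ctrl gives the robot as it stands.
- The arm moves only by the shell command python3 -m inch 'ROWS' [FORCE]. ROWS is text: rows parted by semicolons, each of 7 numbers parted by spaces: the shift along the world's x, y, z in m, then the turn, a rotation vector about the world's x, y, z in rad, then the finger opening in m, from 0 to 0.093. In form: dx dy dz rx ry rz jaw; .... A call has 1 to 8 rows; each row is the pose to reach, as a shift and turn from the pose commanded when the call began; what a row does not reach only later rows make up. A row lasts 1/8 s, in which the tool goes at most 62.5 mm and 10.7 degrees, less where a joint would pass 70% of its speed; a pose out of reach is approached as far as the arm can. A call with a gripper value outside its range is refused whole. The fingers move at their own pace and stop on an object; FORCE is the grip in N (left out, the last holds). Time passes only in rows, so rows that repeat a pose let the fingers close. It gives the time, the measured TCP pose, the force and the opening at its end, in the units of the state.
- sensors.get_obs(): the state, without advancing time (a new reading comes with each control period).
- grab_frame(name): name is "side" or "top" or "wrist"; returns a dict with "color" (400x640x3 uint8, blue, green, red), "depth" (400x640 float32, m along the optical axis (not along the pixel's ray), 0 where there is no reading), "fx", "fy", "cx", "cy" (pixels), "camera_from_world" (4x4, takes a point from world to camera coordinates). Camera axes: x right, y down, z forward; pixel columns grow to the right and rows downward; lengths in m; the calibration is good to about 2 mm. A picture is of the moment at which its call begins.
- hand_in(): hands the job in, once; it reports no verdict.
The state is a dict: "time_s": time; "joints": joint angles; "qd": joint speeds; "joint_torque": joint torques, N m; "eef_pos": TCP position; "ee_rot": TCP orientation; "wrist_force": force on the tool from outside, world axes, zero at the start; "moment": the same for the moment, N m; "opening": finger opening in m.
Only numpy, scipy, OpenCV 4.12 (cv2) and the standard library are available. Lean on these libraries where they do the work, as an engineer would, in place of code of your own. Each camera call takes 0.05 s, during which the arm holds its last target.

## Task

Take the two-pronged scoop from its plywood tray, slide its prongs under the pile of brass tubes in the plywood bin and lift a heaped scoopful. Draw the scoop out sideways under the bin's steel strike bar, so that the tubes lying above the first layer are struck off and drop back into the bin. Set the scoop down flat in its tray with a level measure of three tubes in it, handling it by its wooden handle and never touching the tubes with the gripper.

Things in the scene. Friction and masses are not known exactly. Their poses are not given: they have to be found in the camera images.
- scoop_grip (a point): grasp point of the scoop's upright dark-wood handle, 98 mm above the scoop's flat underside. The handle is a flat post, 14 mm thick along the scoop's x and 30 mm wide along y; its top is 17 mm above this point. Scoop about 180 g, aluminium, stands by itself; x points to its nose, y to its left, z up.
- scoop_pocket (a point): centre of the scoop's pocket on the upper face of its two prongs, 4 mm above the underside; axes as scoop_grip, handle 60 mm behind (-x). Prongs along x at y = 20 to 44 mm each side, nothing between them; side walls y = 44 to 47, 12 mm up. A cross wall (x = -40 to -43, 12 mm up) joins them; base plate to x = -73. A layer of tubes stands 20 mm above this point, a heap 37 mm.
- scoop_nose (a point): front end of the scoop, 40 mm ahead of scoop_pocket, same axes and height. The prongs slope up here, and at the back of the pocket, at 45 degrees to 10 mm above their flats, so that three tubes lying across the two prongs just fill the pocket.
- bin: fixed plywood bin; origin on the bench, x into the bin from its low front, y to its left, z up. Inside x = -69 to 89 mm, y = -62 to 62; floor 4 mm thick; front kerb (x = -75 to -69) 20 mm high, other walls 58 mm high. The tubes lie piled in it across a raised saddle.
- saddle (a point): centre of the top of the wooden saddle in the bin, at x = 20, y = 0, z = 50 mm of the bin, same axes. Saddle 24 mm wide (y), 62 mm long (x), 4 mm end stops. Across it along y lie three tubes side by side (x = -20, 0, 20) and two in the grooves on top, ends reaching 35 mm out each side. The prongs fit under the tubes beside the saddle; pocket centred below this point, a lift takes all five.
- strike_bar: fixed steel bar on edge over the bin's left wall, origin and axes those of the bin: x = -17 to 95 mm, y = 62 to 68, underside z = 100, top z = 120; carried by a post at x = 82 to 95, its near end free. The scoop, pocket at the saddle's x, passes under it to +y, above the wall; the handle passes outside the free end.
- tray_in (a point): centre of the floor of the scoop's fixed plywood tray, 5 mm above the bench; x and y along its sides. Inside 195 mm along x and 155 mm along y, rim 7 mm above the floor. The scoop starts in it with its nose roughly along x.
- desk_lamp_arm (a joint): a bystander to keep the arm clear of: black desk lamp, foot and post at about x = 0.32, y = -0.31 m; from the post's top, 0.43 m up, a boom rises to 0.60 m and carries the 0.17 m wide head (0.43 to 0.60 m up) 0.33 m out from the post. Value: turn about the vertical post, rad; at 0 the boom points along +y, negative turns it clockwise from above, towards +x.
- tube_0: one of five identical brass tube spacers, 20 mm diameter, 70 mm long, about 65 g; origin at its centre, y along its axis. In the lower layer at the start.
- tube_1: one of five identical brass tube spacers, 20 mm diameter, 70 mm long, about 65 g; origin at its centre, y along its axis. In the lower layer at the start.
- tube_2: one of five identical brass tube spacers, 20 mm diameter, 70 mm long, about 65 g; origin at its centre, y along its axis. In the lower layer at the start.
- tube_3: one of five identical brass tube spacers, 20 mm diameter, 70 mm long, about 65 g; origin at its centre, y along its axis. In the upper layer at the start.
- tube_4: one of five identical brass tube spacers, 20 mm diameter, 70 mm long, about 65 g; origin at its centre, y along its axis. In the upper layer at the start.

How it is judged:
On the way, in this order (a step that is already met when the one before it is completed fails the run):
1. the scoop is raised clear of the saddle with a heaped load, four or five tubes in it (z of scoop_pocket in the frame of bin above 0.055 m and distance between any of tube_0, tube_1 and scoop_pocket below 0.045 m and distance between any of tube_0, tube_2 and scoop_pocket below 0.045 m and distance between any of tube_0, tube_3 and scoop_pocket below 0.045 m and distance between any of tube_0, tube_4 and scoop_pocket below 0.045 m and distance between any of tube_1, tube_2 and scoop_pocket below 0.045 m and distance between any of tube_1, tube_3 and scoop_pocket below 0.045 m and distance between any of tube_1, tube_4 and scoop_pocket below 0.045 m and distance between any of tube_2, tube_3 and scoop_pocket below 0.045 m and distance between any of tube_2, tube_4 and scoop_pocket below 0.045 m and distance between any of tube_3, tube_4 and scoop_pocket below 0.045 m), for 0.2 s.
2. the excess meets the strike bar (contact force between any of tube_0, tube_1, tube_2, tube_3, tube_4 and strike_bar above 0.02 N), for 0.04 s.
At the end, for the whole second after the job is handed in: The scoop stands flat (within about 5 degrees, its pocket floor less than 9 mm above the tray floor) in its tray with three tubes in its pocket in a single layer (a fourth does not fit in it); the other two tubes lie inside the bin; everything is at rest (((distance between tube_0 and scoop_pocket below 0.045 m and z of tube_0 in the frame of scoop_pocket between 0 and 0.019 m) or (x of tube_0 in the frame of bin between -0.07 and 0.09 m and y of tube_0 in the frame of bin between -0.063 and 0.063 m and z of tube_0 in the frame of bin between 0 and 0.09 m)) and ((distance between tube_1 and scoop_pocket below 0.045 m and z of tube_1 in the frame of scoop_pocket between 0 and 0.019 m) or (x of tube_1 in the frame of bin between -0.07 and 0.09 m and y of tube_1 in the frame of bin between -0.063 and 0.063 m and z of tube_1 in the frame of bin between 0 and 0.09 m)) and ((distance between tube_2 and scoop_pocket below 0.045 m and z of tube_2 in the frame of scoop_pocket between 0 and 0.019 m) or (x of tube_2 in the frame of bin between -0.07 and 0.09 m and y of tube_2 in the frame of bin between -0.063 and 0.063 m and z of tube_2 in the frame of bin between 0 and 0.09 m)) and ((distance between tube_3 and scoop_pocket below 0.045 m and z of tube_3 in the frame of scoop_pocket between 0 and 0.019 m) or (x of tube_3 in the frame of bin between -0.07 and 0.09 m and y of tube_3 in the frame of bin between -0.063 and 0.063 m and z of tube_3 in the frame of bin between 0 and 0.09 m)) and ((distance between tube_4 and scoop_pocket below 0.045 m and z of tube_4 in the frame of scoop_pocket between 0 and 0.019 m) or (x of tube_4 in the frame of bin between -0.07 and 0.09 m and y of tube_4 in the frame of bin between -0.063 and 0.063 m and z of tube_4 in the frame of bin between 0 and 0.09 m)) and distance between any of tube_0, tube_1, tube_2 and scoop_pocket below 0.045 m and distance between any of tube_0, tube_1, tube_3 and scoop_pocket below 0.045 m and distance between any of tube_0, tube_1, tube_4 and scoop_pocket below 0.045 m and distance between any of tube_0, tube_2, tube_3 and scoop_pocket below 0.045 m and distance between any of tube_0, tube_2, tube_4 and scoop_pocket below 0.045 m and distance between any of tube_0, tube_3, tube_4 and scoop_pocket below 0.045 m and distance between any of tube_1, tube_2, tube_3 and scoop_pocket below 0.045 m and distance between any of tube_1, tube_2, tube_4 and scoop_pocket below 0.045 m and distance between any of tube_1, tube_3, tube_4 and scoop_pocket below 0.045 m and distance between any of tube_2, tube_3, tube_4 and scoop_pocket below 0.045 m and x of scoop_pocket in the frame of tray_in between -0.085 and 0.085 m and y of scoop_pocket in the frame of tray_in between -0.07 and 0.07 m and z of scoop_pocket in the frame of tray_in between 0 and 0.009 m and angle between scoop_pocket's own z axis and vertical below 0.09 rad and linear speed of each of tube_0, tube_1, tube_2, tube_3, tube_4 below 0.03 m/s); the robot touches nothing.
It fails at once if the fingers touch a tube with more than 1 N (contact force between the fingers and tube_0 above 1 N or contact force between the fingers and tube_1 above 1 N or contact force between the fingers and tube_2 above 1 N or contact force between the fingers and tube_3 above 1 N or contact force between the fingers and tube_4 above 1 N).
It also fails if it takes over 61 s, if anything falls off the work surface, if the arm or the gripper's body presses on something with over 40 N, if the wrist force passes 120 N, or if a joint passes its speed limit or range.

## Working session

There is one attempt and no reset: what is moved stays moved. The work goes in short steps, Python scripts to look and compute and a shell command to move; the robot and the scene stay as the last step left them, time stands still between calls to the robot, and variables do not carry over. Pictures are saved under pics/ and viewed, and the job is handed in when it is done.

```bash
ls; mkdir -p pics; python3 - <<'E'
from cell import sensors, grab_frame, ctrl
import cv2,numpy as np
o=sensors.get_obs()
for k,v in o.items(): print(k,np.round(v,4))
print(ctrl.tcp_to_grasp)
for n in ["side","top","wrist"]:
    f=grab_frame(n); cv2.imwrite(f"pics/{n}0.png",f["color"]); np.savez(f"pics/{n}0.npz",**f)
    T=np.linalg.inv(f["camera_from_world"]); print(n,f["fx"],f["cx"],f["cy"],T.round(3).tolist())
E
```

```text
pics
time_s 0.0
joints [ 1.2133  0.6001 -0.0026  1.6001  0.0018  0.9429 -0.0798]
qd [-0.0017 -0.0011  0.0027 -0.0004  0.0005 -0.001   0.0004]
joint_torque [ 1.00000e-04 -7.65100e+01  1.49770e+00 -2.52363e+01 -5.23000e-02
  1.67000e-02  1.00000e-04]
eef_pos [ 0.2008 -0.6961  0.2178]
ee_rot [ 3.1415e+00  1.5000e-03 -1.2900e+00]
wrist_force [-0.0525 -0.375  -0.2326]
moment [0.0385 0.0234 0.0276]
opening 0.0933
0.0188
side 393.4363962952314 324.1631137730396 202.11515084385434 [[-0.908, -0.166, 0.385, -0.022], [-0.418, 0.309, -0.854, 1.162], [0.023, -0.936, -0.35, 0.525], [0.0, 0.0, 0.0, 1.0]]
top 490.4088548225894 322.01547221724223 198.410357261655 [[0.06, -0.978, 0.201, 0.172], [-0.998, -0.058, 0.012, 0.048], [-0.001, -0.201, -0.98, 1.429], [0.0, 0.0, 0.0, 1.0]]
wrist 310.0437856826521 322.5258666343431 197.95443735843747 [[0.277, -0.932, -0.232, 0.265], [-0.961, -0.269, -0.066, -0.678], [-0.001, 0.242, -0.97, 0.384], [0.0, 0.0, 0.0, 1.0]]
```

View pics/top0.png

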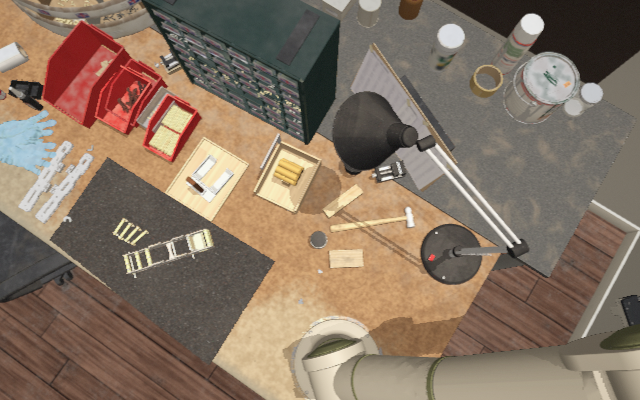

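View pics/side0.png

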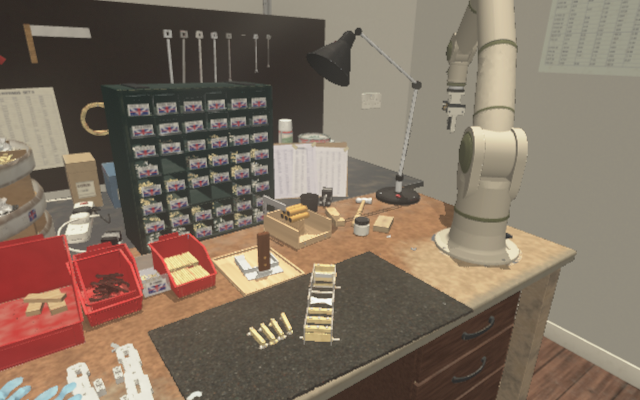

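View pics/wrist0.png

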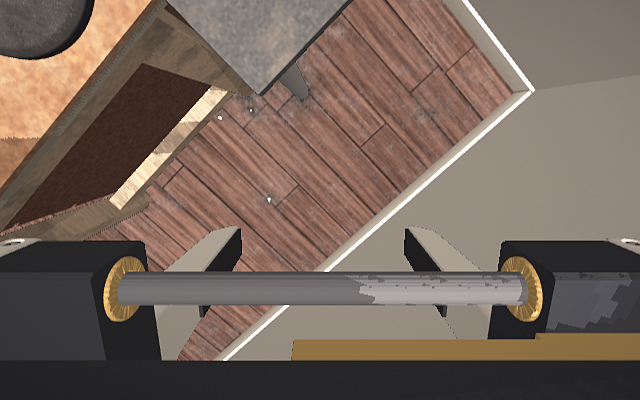

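Top view: scoop in its tray near (205,178), bin with tubes near (287,175), lamp head at (370,130), drawer cabinet behind. I'll zoom in on the details.

```bash
cat > h.py <<'E'
import numpy as np,cv2
from cell import sensors,grab_frame,ctrl
def load(n): return dict(np.load(n,allow_pickle=True))
def ray(f,u,v):
    T=np.linalg.inv(f["camera_from_world"]); d=T[:3,:3]@np.array([(u-f["cx"])/f["fx"],(v-f["cy"])/f["fy"],1.]); return T[:3,3],d
def onz(f,u,v,z):
    o,d=ray(f,u,v); return o+d*(z-o[2])/d[2]
def proj(f,p):
    c=(f["camera_from_world"]@np.append(p,1))[:3]; return np.array([f["fx"]*c[0]/c[2]+f["cx"],f["fy"]*c[1]/c[2]+f["cy"]])
def cloud(f):
    T=np.linalg.inv(f["camera_from_world"]); h,w=f["depth"].shape
    v,u=np.mgrid[:h,:w]; d=f["depth"]; P=np.stack([(u-f["cx"])/f["fx"]*d,(v-f["cy"])/f["fy"]*d,d],-1)
    return P@T[:3,:3].T+T[:3,3]
def tri(f1,p1,f2,p2):
    A=[];b=[]
    for f,p in((f1,p1),(f2,p2)):
        o,d=ray(f,*p);d=d/np.linalg.norm(d);M=np.eye(3)-np.outer(d,d);A.append(M);b.append(M@o)
    return np.linalg.lstsq(np.vstack(A),np.hstack(b),rcond=None)[0]
def crop(f,x0,y0,x1,y1,s,name):
    c=f["color"][y0:y1,x0:x1]; cv2.imwrite(name,cv2.resize(c,None,fx=s,fy=s,interpolation=cv2.INTER_CUBIC))
def snap(n,i):
    f=grab_frame(n); np.savez(f"pics/{n}{i}.npz",**f); cv2.imwrite(f"pics/{n}{i}.png",f["color"]); return f
E
python3 - <<'E'
from h import *
t=load("pics/top0.npz");s=load("pics/side0.npz")
crop(t,160,125,330,225,4.5,"pics/tc.png"); crop(s,205,180,345,295,5,"pics/sc.png")
C=cloud(t)
# lamp head and cabinet
for u,v in [(372,130),(340,130),(400,140),(425,143),(250,100),(300,130),(205,178),(198,182),(287,175),(287,195)]: print(u,v,C[v,u].round(3))
m=(C[...,2]>0.4)&(C[...,2]<0.62)&(C[...,0]>0.2)
v,u=np.where(m); 
for a in range(250,560,30):
  q=C[m&(np.mgrid[:400,:640][1]//30==a//30)]
  if len(q): print(a,len(q),q.min(0).round(3),q.max(0).round(3))
E
```

```text
372 130 [ 0.485 -0.026  0.561]
340 130 [0.491 0.033 0.533]
400 140 [ 0.457 -0.073  0.595]
425 143 [ 0.449 -0.115  0.61 ]
250 100 [0.716 0.288 0.112]
300 130 [0.644 0.141 0.085]
205 178 [0.505 0.419 0.005]
198 182 [0.49  0.437 0.011]
287 175 [0.508 0.168 0.087]
287 195 [0.468 0.171 0.005]
250 1808 [0.663 0.194 0.4  ] [0.822 0.272 0.447]
280 2280 [0.63  0.126 0.4  ] [0.826 0.205 0.45 ]
310 1917 [0.627 0.066 0.4  ] [0.823 0.137 0.45 ]
340 1832 [ 0.433 -0.011  0.401] [0.79  0.068 0.557]
370 2180 [ 0.433 -0.066  0.436] [ 0.584 -0.002  0.58 ]
400 840 [ 0.441 -0.107  0.476] [ 0.571 -0.057  0.615]
430 470 [ 0.402 -0.17   0.558] [ 0.466 -0.105  0.615]
460 424 [ 0.353 -0.241  0.504] [ 0.431 -0.166  0.581]
490 426 [ 0.287 -0.329  0.401] [ 0.383 -0.235  0.529]
520 334 [ 0.276 -0.361  0.425] [ 0.329 -0.312  0.471]
```

View pics/tc.png

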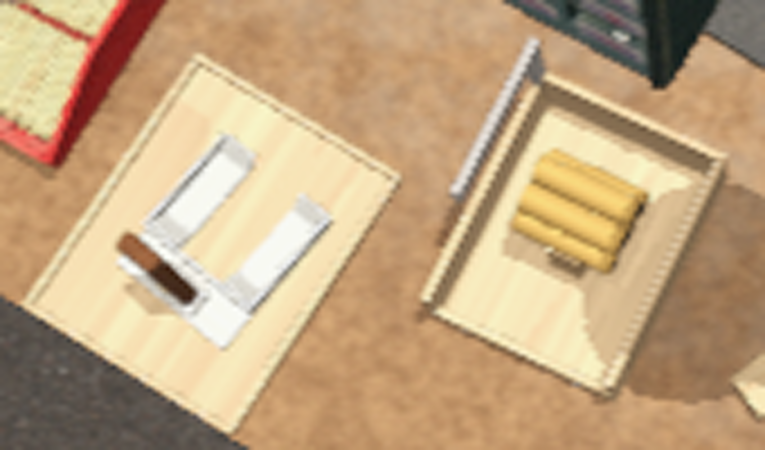

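View pics/sc.png

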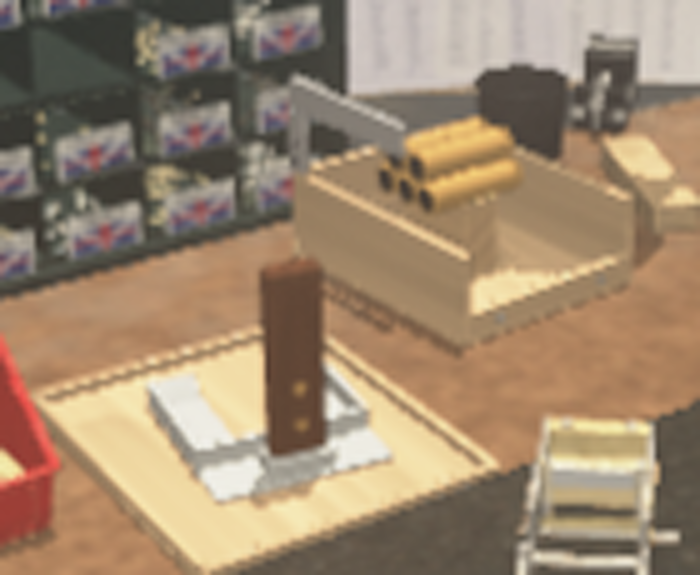

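Crops show the scoop (handle crop (160,270), nose towards upper right) and the bin with five tubes, low front at lower left, and the bar on its left wall (free end at (455,190)). The lamp head is at about (0.51, -0.02) and 0.43–0.6 m up, so I'll cross above it.

```bash
python3 -m inch '0 0 .06 0 0 0 .093;0 0 .12 0 0 0 .093;0 0 .18 0 0 0 .093;0 0 .24 0 0 0 .093;0 0 .3 0 0 0 .093;0 0 .36 0 0 0 .093;0 0 .42 0 0 0 .093;0 0 .48 0 0 0 .093'
python3 -m inch '0 0 .04 0 0 0 .093;.03 .04 .04 0 0 .05 .093;.07 .08 .04 0 0 .1 .093;.11 .12 .04 0 0 .15 .093;.15 .16 .04 0 0 .2 .093;.19 .2 .04 0 0 .25 .093;.23 .25 .04 0 0 .3 .093;.26 .3 .04 0 0 .35 .093'
```

```text
time_s: 1.15
eef_pos: [0.2017, -0.6898, 0.668]
ee_rot: [-3.137, -0.038, -1.29]
wrist_force: [0.9, -0.5, -2.5]
opening: 0.093
time_s: 2.15
eef_pos: [0.4616, -0.3875, 0.7059]
ee_rot: [-3.14, -0.036, -0.941]
wrist_force: [0.3, -0.1, -0.1]
opening: 0.0931
```

```bash
python3 -m inch '0 .06 0 0 0 .05 .093;0 .12 0 0 0 .1 .093;0 .18 0 0 0 .15 .093;0 .24 0 0 0 .2 .093;0 .3 0 0 0 .25 .093;0 .36 0 0 0 .3 .093;0 .42 0 0 0 .35 .093;-.02 .48 0 0 0 .4 .093'
python3 -m inch '-.02 .06 0 0 0 0 .093;-.04 .12 0 0 0 0 .093;-.06 .18 -.03 0 0 0 .093;-.06 .22 -.08 0 0 0 .093;-.06 .24 -.14 0 0 0 .093;-.06 .26 -.2 0 0 0 .093;-.06 .26 -.26 0 0 0 .093;-.06 .26 -.3 0 0 0 .093'
python3 - <<'E'
from h import *
o=sensors.get_obs();print(o["joints"].round(3),o["eef_pos"],o["ee_rot"])
snap("wrist",1)
E
```

```text
time_s: 3.15
eef_pos: [0.4403, 0.0919, 0.7058]
ee_rot: [-3.141, -0.036, -0.542]
wrist_force: [1.1, 0.6, -0.5]
opening: 0.093
time_s: 4.15
eef_pos: [0.3796, 0.3495, 0.404]
ee_rot: [3.141, -0.036, -0.543]
wrist_force: [-0.1, 0.6, -0.5]
opening: 0.0933
[-0.484  0.193 -0.475  1.802  0.135  1.168 -1.547] [0.37957497 0.34949192 0.40404679] [ 3.14114555 -0.03633839 -0.5426566 ]
```

View pics/wrist1.png

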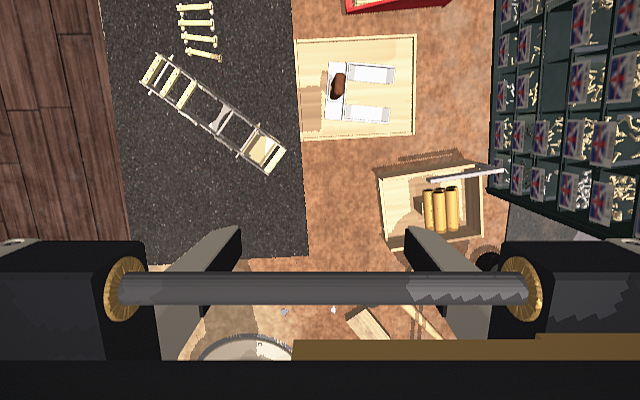

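Wrist view from above: tray at about (297–415, 38–140) with the scoop's handle at (338,85), bin at (378–485,165–250) with tubes at (441,210), and bar along (430–503,175).

```bash
python3 - <<'E'
from h import *
for name in ["wrist1","top0","side0"]:
    f=load(f"pics/{name}.npz"); C=cloud(f); 
    hsv=cv2.cvtColor(f["color"],cv2.COLOR_BGR2HSV)
    x,y,z=C[...,0],C[...,1],C[...,2]
    roi=(x>0.35)&(x<0.66)&(y>0.05)&(y<0.55)&(f["depth"]>0)
    print(name)
    # handle top
    m=roi&(y>0.33)&(z>0.06)&(z<.14); 
    if m.any():
        q=C[m]; print("zmax",q[:,2].max().round(4))
        q=q[q[:,2]>q[:,2].max()-.006]; print("handle",len(q),q.mean(0).round(4),cv2.minAreaRect((q[:,:2]*1000).astype(np.float32)))
    # scoop white
    m=roi&(y>0.33)&(hsv[...,1]<45)&(hsv[...,2]>120)&(z<.03)&(z>.004)
    m=cv2.morphologyEx(m.astype(np.uint8),cv2.MORPH_OPEN,np.ones((2,2)))>0
    q=C[m]; print("scoop",len(q),cv2.minAreaRect((q[:,:2]*1000).astype(np.float32)), np.median(q[:,2]))
    # tubes
    m=roi&(y<0.3)&(z>.08)&(z<.092)&(hsv[...,1]>90); q=C[m]; 
    if len(q): print("tubes",len(q),q.mean(0).round(4),q[:,2].max(),cv2.minAreaRect((q[:,:2]*1000).astype(np.float32)))
    m=roi&(y<0.3)&(z>.112)&(z<.126); q=C[m]
    if len(q): print("bar",len(q),q.mean(0).round(4),cv2.minAreaRect((q[:,:2]*1000).astype(np.float32)))
    m=roi&(y<0.33)&(z>.05)&(z<.064)&(hsv[...,1]<140); q=C[m]
    print("rim",len(q),np.median(q[:,2]),cv2.minAreaRect((q[:,:2]*1000).astype(np.float32)))
E
```

```text
wrist1
zmax 0.1217
handle 220 [0.468  0.4325 0.1192] ((468.25079345703125, 432.5716552734375), (28.70836067199707, 13.906534194946289), 58.99509811401367)
scoop 2515 ((515.5678100585938, 419.5196228027344), (208.45556640625, 167.33541870117188), 19.09788703918457) 0.009540136696696733
tubes 936 [0.5261 0.1707 0.0853] 0.0915091803301265 ((580.8934326171875, 154.81338500976562), (73.19454956054688, 162.84194946289062), 75.37518310546875)
bar 627 [0.5976 0.1908 0.1194] ((602.21630859375, 194.52902221679688), (63.305931091308594, 192.37937927246094), 43.21202850341797)
rim 1163 0.05759680483105811 ((537.9762573242188, 164.48965454101562), (137.13967895507812, 218.43307495117188), 67.81432342529297)
top0
zmax 0.1304
handle 3 [0.4668 0.4232 0.1273] ((466.1384582519531, 421.4214782714844), (11.148815155029297, 8.589089393615723), 76.23407745361328)
scoop 741 ((374.170654296875, 228.18289184570312), (529.4404296875, 113.00074768066406), 53.66310119628906) 0.0107884755113965
tubes 301 [0.5246 0.1648 0.086 ] 0.09175638112070805 ((524.9747314453125, 164.86428833007812), (72.60014343261719, 39.4
[... 285 characters left out ...]
642700195)
side0
zmax 0.1183
handle 44 [0.4659 0.4352 0.1158] ((466.1286926269531, 433.1131896972656), (27.59963607788086, 13.210440635681152), 59.77924346923828)
scoop 523 ((234.8448486328125, 743.2433471679688), (115.22095489501953, 975.6550903320312), 38.2650260925293) 0.007532112287868986
tubes 94 [0.5199 0.1699 0.0825] 0.08597747098375386 ((521.9537963867188, 169.81399536132812), (69.20991516113281, 34.877010345458984), 70.76646423339844)
bar 137 [0.6082 0.1818 0.1174] ((580.3671875, 180.07608032226562), (84.4210433959961, 163.83837890625), 71.81421661376953)
rim 348 0.054735395817645194 ((538.3034057617188, 163.51075744628906), (140.50784301757812, 224.534423828125), 68.06324768066406)
```

```bash
python3 - <<'E'
from h import *
def big(m,k=1):
    n,l,st,_=cv2.connectedComponentsWithStats(m.astype(np.uint8)); 
    return l==(1+np.argmax(st[1:,4]))
R=lambda q:[np.round(a,1) for a in cv2.minAreaRect((q[:,:2]*1000).astype(np.float32))]
for name in ["wrist1","top0","side0"]:
    f=load(f"pics/{name}.npz"); C=cloud(f); 
    hsv=cv2.cvtColor(f["color"],cv2.COLOR_BGR2HSV)
    x,y,z=C[...,0],C[...,1],C[...,2]
    box=(x>0.41)&(x<0.63)&(y<0.28)&(y>0.07)&(f["depth"]>0)
    print(name)
    m=big(box&(z>.08)&(z<.092)&(hsv[...,1]>90)); q=C[m]; print("tubes",len(q),q.mean(0).round(4),R(q))
    m=big(box&(z>.108)&(z<.128)&(y>.17)); q=C[m]; print("bar",len(q),R(q)); vx=cv2.fitLine((q[:,:2]*1000).astype(np.float32),cv2.DIST_HUBER,0,.01,.01).ravel(); print(vx.round(2),np.degrees(np.arctan2(vx[1],vx[0])))
    m=big(box&(z>.05)&(z<.064)&(hsv[...,1]<140)); q=C[m]; print("rim",len(q),R(q))
    m=(x>0.43)&(x<.6)&(y>.34)&(y<.53)&(hsv[...,1]<45)&(hsv[...,2]>120)&(z<.03)&(z>.004); q=C[big(m)]; print("scoop",len(q),R(q))
    v=f["color"].copy(); 
# draw model on wrist1 with guess
E
```

```text
wrist1
tubes 915 [0.5234 0.1714 0.0854] [array([524.2, 169.7]), array([70.8, 39.4]), np.float64(68.3)]
bar 425 [array([566. , 222.6]), array([  6.8, 111. ]), np.float64(67.9)]
[ 9.3000e-01 -3.8000e-01  5.6654e+02  2.2386e+02] -22.038763
rim 504 [array([574.7, 123.6]), array([128.2,  60.9]), np.float64(37.4)]
scoop 2455 [array([516.2, 397.6]), array([ 95., 144.]), np.float64(54.5)]
top0
tubes 301 [0.5246 0.1648 0.086 ] [array([525. , 164.9]), array([72.6, 39.5]), np.float64(67.5)]
bar 119 [array([566.7, 217.7]), array([  8.3, 110.5]), np.float64(67.6)]
[ 9.3000e-01 -3.7000e-01  5.6477e+02  2.1743e+02] -21.922335
rim 377 [array([516.8, 168.4]), array([137.5, 170.8]), np.float64(67.5)]
scoop 750 [array([505.7, 406. ]), array([102.1, 113.4]), np.float64(53.9)]
side0
tubes 94 [0.5199 0.1699 0.0825] [array([522. , 169.8]), array([69.2, 34.9]), np.float64(70.8)]
bar 90 [array([565.1, 223.2]), array([ 11.7, 111.1]), np.float64(69.5)]
[ 9.3000e-01 -3.7000e-01  5.6289e+02  2.2495e+02] -21.898838
rim 187 [array([485.8, 167.2]), array([122.1, 105.1]), np.float64(57.5)]
scoop 525 [array([502. , 407.1]), array([ 95.8, 115. ]), np.float64(54.0)]
```

```bash
python3 -m inch '.03 .03 -.05 .01 .015 -.04 .093;.06 .06 -.1 .019 .031 -.086 .093;.088 .083 -.15 .019 .031 -.086 .093;.088 .083 -.184 .019 .031 -.086 .093;.088 .083 -.184 .019 .031 -.086 .093'
python3 - <<'E'
from h import *
o=sensors.get_obs();print(o["joints"].round(3),o["eef_pos"],o["ee_rot"])
f=snap("wrist",2)
E
```

```text
time_s: 4.82
eef_pos: [0.4678, 0.432, 0.2206]
ee_rot: [3.137, 0.0, -0.63]
wrist_force: [-0.6, 0.4, 0.5]
opening: 0.0924
[-0.561  0.521 -0.409  1.787  0.257  0.891 -1.715] [0.4678465  0.4319962  0.22056281] [ 3.13653375e+00  3.24211199e-04 -6.29566931e-01]
```

View pics/wrist2.png

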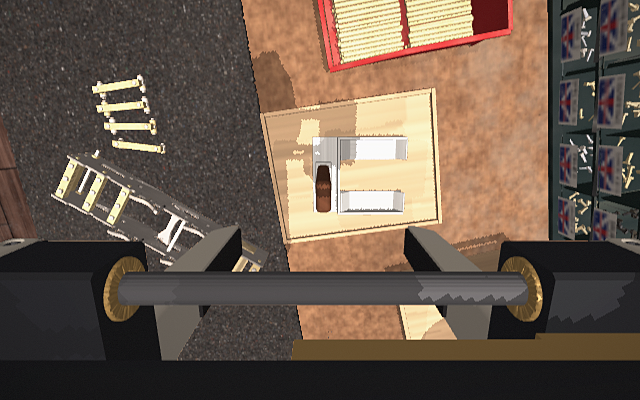

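The scoop lies square to the image (handle top at (323,188), prongs pointing right), so the yaw of -36° is right. I'll measure the handle.

```bash
python3 - <<'E'
from h import *
f=load("pics/wrist2.npz");C=cloud(f);x,y,z=C[...,0],C[...,1],C[...,2]
m=(x>.43)&(x<.52)&(y>.39)&(y<.48)&(z>.105)&(z<.13)
q=C[m];print(len(q),q.mean(0),q.max(0)[2],cv2.minAreaRect((q[:,:2]*1000).astype(np.float32)))
hsv=cv2.cvtColor(f["color"],cv2.COLOR_BGR2HSV)
m=(x>0.43)&(x<.6)&(y>.34)&(y<.53)&(hsv[...,1]<45)&(hsv[...,2]>120)&(z<.03)&(z>.0)
m=cv2.morphologyEx(m.astype(np.uint8),cv2.MORPH_OPEN,np.ones((3,3)))
v,u=np.where(m>0);print(cv2.minAreaRect(np.stack([u,v],1).astype(np.float32)))
q=C[m>0];print(len(q),cv2.minAreaRect((q[:,:2]*1000).astype(np.float32)))
E
```

```text
497 [0.4694719  0.43405787 0.11901369] 0.1221375675118942 ((468.7648010253906, 433.12786865234375), (28.91194725036621, 12.783270835876465), 53.90327072143555)
((370.9999694824219, 175.49996948242188), (117.99998474121094, 76.99998474121094), 0.0)
4041 ((513.963623046875, 395.911376953125), (98.87710571289062, 143.1517333984375), 53.78668212890625)
```

```bash
python3 -m inch '.001 .001 -.05 .004 0 0 .093;.001 .001 -.1 .004 0 0 .093;.001 .001 -.136 .004 0 0 .093;.001 .001 -.136 .004 0 0 .05;.001 .001 -.136 .004 0 0 .02;.001 .001 -.136 .004 0 0 .005;.001 .001 -.136 .004 0 0 .005;.001 .001 -.136 .004 0 0 .005' 55
python3 -c "
from h import *
o=sensors.get_obs();print(o['eef_pos'],o['ee_rot'],o['wrist_force'])"
```

```text
time_s: 5.88
eef_pos: [0.4696, 0.4341, 0.0875]
ee_rot: [-3.137, 0.002, -0.63]
wrist_force: [0.5, 0.4, -0.8]
opening: 0.0474
[0.46959916 0.43408828 0.08746149] [-3.13719027e+00  1.57180955e-03 -6.29623930e-01] [ 0.45426807  0.41732818 -0.75800884]
```

```bash
python3 -m inch '0 0 0 0 0 0 .005;0 0 0 0 0 0 .005;0 0 0 0 0 0 .005;0 0 0 0 0 0 .005;0 0 0 0 0 0 .005;0 0 0 0 0 0 .005' 55
python3 -c "
from h import *
o=sensors.get_obs();print(o['eef_pos'],o['ee_rot'],o['wrist_force'])"
```

```text
time_s: 6.62
eef_pos: [0.4693, 0.4339, 0.0867]
ee_rot: [-3.138, 0.002, -0.629]
wrist_force: [0.4, 0.5, -0.2]
opening: 0.014
[0.46931507 0.43390398 0.08665155] [-3.13826925e+00  1.77388684e-03 -6.29421985e-01] [ 0.43586426  0.49666871 -0.19878035]
```

Handle is gripped at 14 mm opening. The bar and tube estimates agree, putting the saddle at about (0.524, 0.1697) with the bin x-axis at -22°. Next I'll lift and carry the scoop to the bin front.

```bash
python3 -m inch '0 0 .03 0 0 0 .005;0 0 .08 0 0 0 .005;-.01 -.03 .13 0 0 .06 .005;-.03 -.08 .15 0 0 .12 .005;-.05 -.13 .15 0 0 .18 .005;-.07 -.18 .15 0 0 .246 .005;-.08 -.21 .15 0 0 .246 .005;-.08 -.21 .15 0 0 .246 .005' 55
python3 - <<'E'
from h import *
o=sensors.get_obs();print(o["joints"].round(3),o["eef_pos"],o["ee_rot"])
f=snap("wrist",3);f=snap("side",3);crop(f,220,130,360,250,5,"pics/sc3.png")
E
```

```text
time_s: 7.62
eef_pos: [0.3885, 0.2212, 0.2368]
ee_rot: [-3.14, 0.001, -0.386]
wrist_force: [0.5, 1.1, -1.0]
opening: 0.0138
[-0.211  0.281 -0.536  2.166  0.208  0.743 -1.27 ] [0.38849947 0.22124796 0.23678614] [-3.14001271e+00  1.30749659e-03 -3.86306801e-01]
```

View pics/wrist3.png

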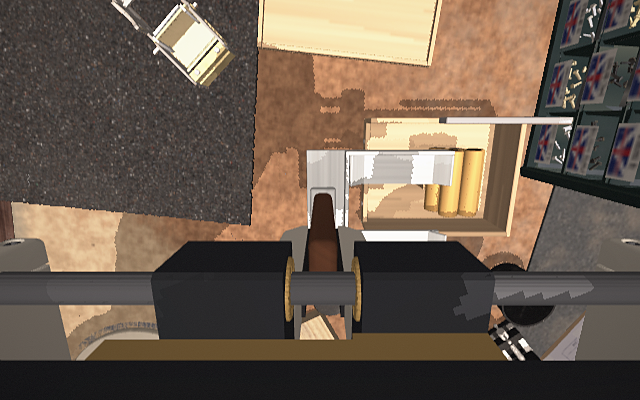

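View pics/sc3.png

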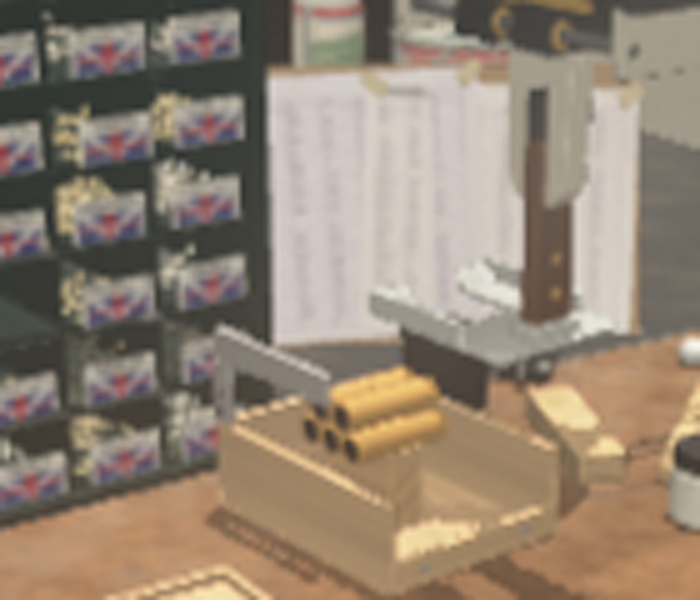

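Wrist view: left prong at (347–453,152–185) lines up with the tubes at (425–483,148–215), and the bar is at (440–573,120). I'll measure the prong and tubes in the bin frame.

```bash
python3 - <<'E'
from h import *
f=load("pics/wrist3.npz");C=cloud(f)
S=np.array([.5238,.1697]);a=np.radians(-22);X=np.array([np.cos(a),np.sin(a)]);Y=np.array([-np.sin(a),np.cos(a)])
bx=(C[...,:2]-S)@X*1000;by=(C[...,:2]-S)@Y*1000;z=C[...,2]
m=(z>.145)&(z<.185)&(bx>-200)&(by>-60)&(by<70)&(bx<0)
print(m.sum(),np.percentile(z[m],[5,50,95]))
for lo in range(-130,-30,10):
    k=m&(bx>lo)&(bx<lo+10)&(by>0)
    if k.sum()>10: print(lo,k.sum(),by[k].min().round(1),by[k].max().round(1),z[k].min().round(4),np.median(z[k]).round(4),z[k].max().round(4))
k=m&(by>0);print("nose",np.sort(bx[k])[-15:].round(1))
k=(z>.055)&(z<.09)&(abs(bx)<50)&(by<80)&(by>-60)&(cv2.cvtColor(f["color"],cv2.COLOR_BGR2HSV)[...,1]>110)
print("tubes",bx[k].min(),bx[k].max(),by[k].min(),by[k].max(),k.sum(), bx[k&(z>.08)].mean(),by[k&(z>.08)].mean())
q=C[k&(z>.08)];print(cv2.minAreaRect((q[:,:2]*1000).astype(np.float32)))
k=(z>.112)&(z<.128)&(bx>-60)&(bx<90)&(by>50)&(by<80);print("bar",by[k].min(),by[k].max(),bx[k].min(),bx[k].max());q=C[k];print(cv2.minAreaRect((q[:,:2]*1000).astype(np.float32)))
E
```

```text
7150 [0.15840648 0.15995449 0.17149864]
-130 637 0.0 42.5 0.1575 0.1692 0.1731
-120 417 15.0 42.5 0.1574 0.1629 0.1726
-110 439 15.2 42.5 0.1574 0.1596 0.1726
-100 447 15.1 42.5 0.1579 0.1597 0.1731
-90 439 15.2 42.4 0.1571 0.1597 0.173
-80 442 15.2 42.4 0.1577 0.1596 0.1729
-70 435 15.9 42.4 0.1574 0.1596 0.1731
-60 552 15.3 42.4 0.1577 0.1633 0.173
-50 216 15.5 42.4 0.1593 0.1689 0.1719
nose [-46.4 -46.3 -46.3 -46.2 -46.2 -46.2 -46.2 -46.1 -46.1 -46.  -45.9 -45.9
 -45.9 -45.9 -45.5]
tubes -49.94834596165551 30.434092874466295 -35.33777671517585 67.71613480779313 2657 1.2889092584137303 -1.7551730796900615
((524.03125, 169.36009216308594), (70.12056732177734, 39.65211868286133), 68.22624206542969)
bar 61.40924923730703 67.73454592995381 -36.45512147938486 76.04909971133284
((566.25732421875, 221.95921325683594), (5.775202751159668, 112.47897338867188), 67.31248474121094)
```

```bash
python3 -m inch '.0015 .004 -.04 0 0 0 .005;.0015 .004 -.08 0 0 0 .005;.0015 .004 -.115 0 0 0 .005;.0015 .004 -.127 0 0 0 .005;.0015 .004 -.127 0 0 0 .005'
cat > meas.py <<'E'
from h import *
import sys
i=sys.argv[1]
o=sensors.get_obs();print(o["eef_pos"].round(4),o["ee_rot"].round(4),o["wrist_force"].round(2))
f=snap("wrist",i)
C=cloud(f);zl=o["eef_pos"][2]-.0777
S=np.array([.5238,.1697]);a=np.radians(-22);X=np.array([np.cos(a),np.sin(a)]);Y=np.array([-np.sin(a),np.cos(a)])
print("tcp bin-saddle",((o["eef_pos"][:2]-S)@X*1000).round(1),((o["eef_pos"][:2]-S)@Y*1000).round(1),"pocket z",zl.round(4))
bx=(C[...,:2]-S)@X*1000;by=(C[...,:2]-S)@Y*1000;z=C[...,2]
sat=cv2.cvtColor(f["color"],cv2.COLOR_BGR2HSV)[...,1]
m=(abs(z-zl)<.014)&(sat<50)&(bx>-135)&(bx<60)&(by<80)
for lo in range(-130,60,20):
    k=m&(bx>lo)&(bx<lo+20)&(by>10)
    if k.sum()>30: print(lo,k.sum(),by[k].min().round(1),by[k].max().round(1),np.median(z[k]).round(4))
k=m&(by>10)
if k.any(): print("nose",np.percentile(bx[k],[99,99.8]).round(1))
k=(z>.112)&(z<.128)&(bx>-60)&(bx<90)&(by>50)&(by<80)
if k.any(): print("bar",np.percentile(by[k],[1,99]),bx[k].min(),bx[k].max())
E
python3 meas.py 4
```

```text
time_s: 8.35
eef_pos: [0.3907, 0.2288, 0.1094]
ee_rot: [-3.139, 0.003, -0.382]
wrist_force: [0.6, 0.6, -1.8]
opening: 0.0137
[0.3907 0.2288 0.1094] [-3.1388e+00  2.6000e-03 -3.8220e-01] [ 0.65  0.62 -1.79]
tcp bin-saddle -145.5 4.9 pocket z 0.0317
-130 993 10.1 50.5 0.0397
-110 862 23.3 50.6 0.0322
-90 866 23.4 50.6 0.0321
-70 992 23.4 50.7 0.034
-50 147 23.6 50.3 0.0415
nose [-48.1 -47. ]
bar [61.53497905 67.39045988] -36.57816851811057 11.977848189790368
```

View pics/wrist4.png

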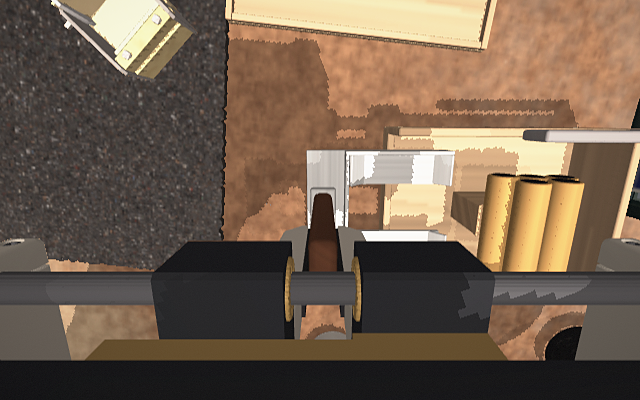

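Pocket is at z ≈ 0.032 with prongs parallel, but 3.5 mm too far left. I'll correct that and slide in about 86 mm.

```bash
python3 -m inch '-.0015 -.0037 .001 0 0 0 .005;-.0015 -.0037 .001 0 0 0 .005;.02 -.0123 .001 0 0 0 .005;.04 -.0204 .001 0 0 0 .005;.06 -.0285 .001 0 0 0 .005;.0735 -.034 .001 0 0 0 .005;.0782 -.0359 .001 0 0 0 .005;.0782 -.0359 .001 0 0 0 .005'
python3 meas.py 5; python3 -c "
from h import *
f=snap('side',5);crop(f,220,130,360,250,5,'pics/sc5.png')"
```

```text
time_s: 9.4
eef_pos: [0.4688, 0.192, 0.1108]
ee_rot: [-3.138, 0.002, -0.384]
wrist_force: [-0.2, -0.3, -1.0]
opening: 0.0136
[0.4688 0.192  0.1108] [-3.1381e+00  2.0000e-03 -3.8370e-01] [-0.17 -0.27 -1.  ]
tcp bin-saddle -59.4 0.1 pocket z 0.0331
-90 138 10.4 44.9 0.0335
-70 1127 10.1 45.0 0.0337
-50 1050 10.0 45.6 0.039
-30 487 18.6 45.7 0.0341
-10 435 30.9 45.7 0.0339
10 463 30.0 45.8 0.034
30 247 31.5 45.8 0.0418
nose [37.3 38.7]
bar [61.75114492 67.58005369] -35.77111206308816 77.19945010241464
```

View pics/wrist5.png

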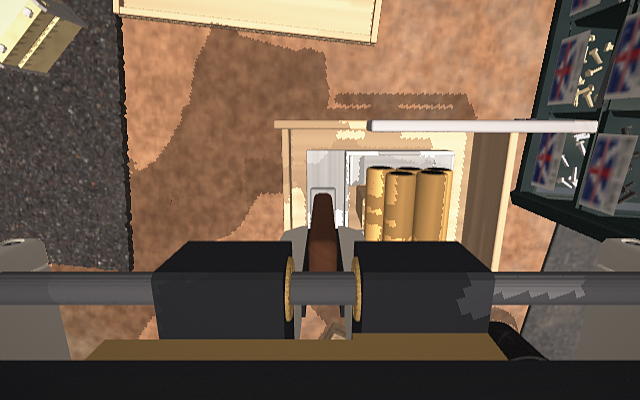

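View pics/sc5.png

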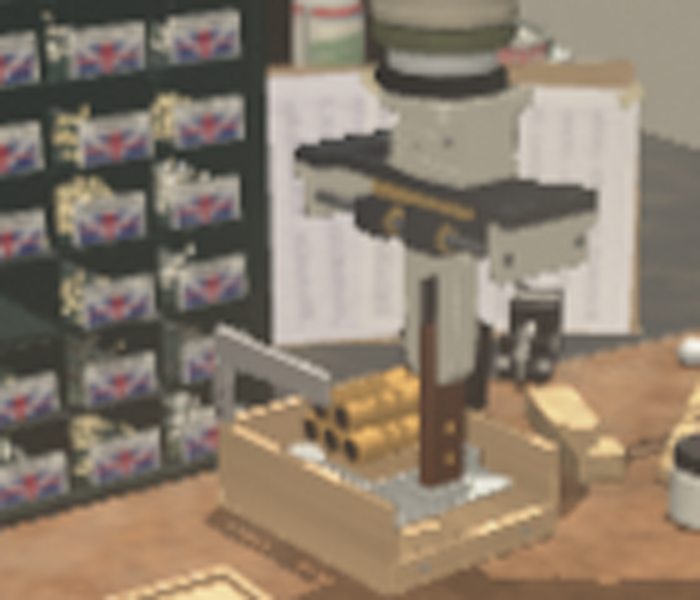

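Tubes sit squarely between the scoop's cross wall and nose with prongs under them on both sides (wrist (347–453,150–235)). Lifting gently.

```bash
python3 -m inch '.001 .001 .008 0 0 0 .005;.001 .001 .014 0 0 0 .005;.001 .001 .018 0 0 0 .005;.001 .001 .023 0 0 0 .005;.001 .001 .029 0 0 0 .005;.001 .001 .036 0 0 0 .005;.001 .001 .043 0 0 0 .005;.001 .001 .043 0 0 0 .005'
python3 -m inch '0 0 0 0 0 0 .005;0 0 0 0 0 0 .005;0 0 0 0 0 0 .005'
python3 meas.py 6; python3 -c "
from h import *
f=snap('side',6);crop(f,220,130,360,250,5,'pics/sc6.png')"
```

```text
time_s: 10.5
eef_pos: [0.4703, 0.1932, 0.1543]
ee_rot: [-3.137, 0.001, -0.384]
wrist_force: [-0.1, 0.3, -4.8]
opening: 0.0136
time_s: 10.88
eef_pos: [0.4699, 0.193, 0.1536]
ee_rot: [-3.138, 0.002, -0.383]
wrist_force: [0.5, -0.5, -5.3]
opening: 0.0138
[0.4699 0.193  0.1536] [-3.1384e+00  2.1000e-03 -3.8330e-01] [ 0.52 -0.55 -5.34]
tcp bin-saddle -58.7 1.5 pocket z 0.0759
-90 110 10.2 46.3 0.0763
-70 1154 10.0 46.3 0.0765
-50 1066 10.0 46.9 0.0817
-30 465 20.4 47.0 0.0777
-10 456 32.8 47.0 0.0767
10 476 32.1 47.2 0.0767
30 444 20.0 47.0 0.084
nose [38.6 39.7]
bar [61.8776491  67.45157766] -35.775242430229035 76.14234283945495
```

View pics/wrist6.png

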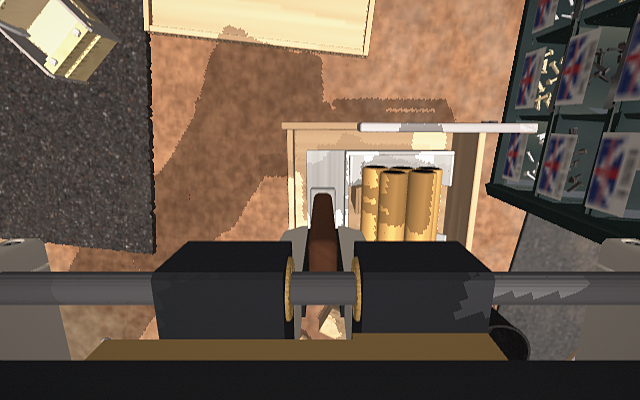

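View pics/sc6.png

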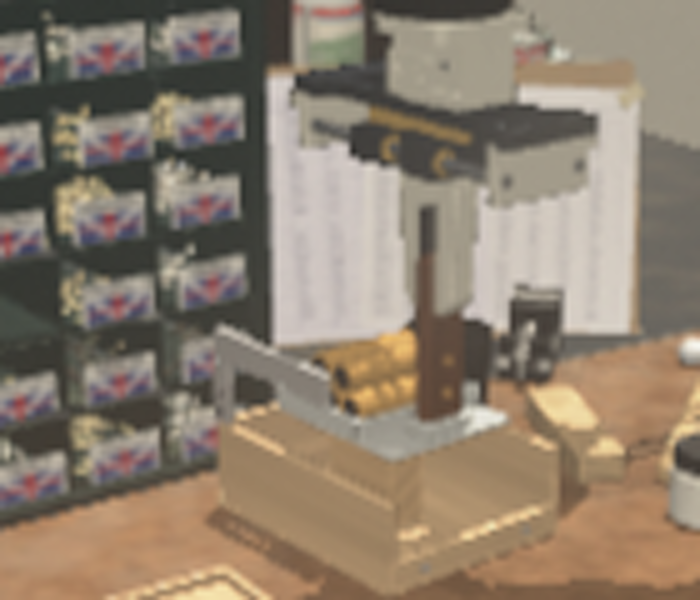

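Five tubes are lifted, pocket at about 0.076 m, layer top ≈0.096 under the bar at 0.100. I'll drop it 1 mm and draw it sideways (+y of bin).

```bash
python3 -m inch '0.002 0.0046 -.001 0 0 0 .005;.0045 .0111 -.001 0 0 0 .005;.0075 .0185 -.001 0 0 0 .005;.0101 .025 -.001 0 0 0 .005;.0124 .0306 -.001 0 0 0 .005;.0146 .0362 -.001 0 0 0 .005;.0169 .0417 -.001 0 0 0 .005;.0187 .0464 -.001 0 0 0 .005'
python3 meas.py 7; python3 -c "
from h import *
f=snap('side',7);crop(f,220,130,360,250,5,'pics/sc7.png')"
```

```text
time_s: 11.98
eef_pos: [0.4888, 0.2397, 0.1527]
ee_rot: [-3.138, 0.002, -0.383]
wrist_force: [0.2, -0.6, -4.8]
opening: 0.0139
[0.4888 0.2397 0.1527] [-3.1382e+00  1.9000e-03 -3.8350e-01] [ 0.18 -0.6  -4.79]
tcp bin-saddle -58.6 51.8 pocket z 0.075
-90 136 33.2 80.0 0.0754
-70 691 37.6 80.0 0.0761
-50 863 33.1 80.0 0.0763
-10 44 70.4 79.9 0.0753
10 35 70.4 79.9 0.0753
30 111 25.6 80.0 0.0845
nose [38.9 39.9]
bar [52.25568105 67.86628727] -59.99217968307946 76.12962246074807
```

View pics/wrist7.png

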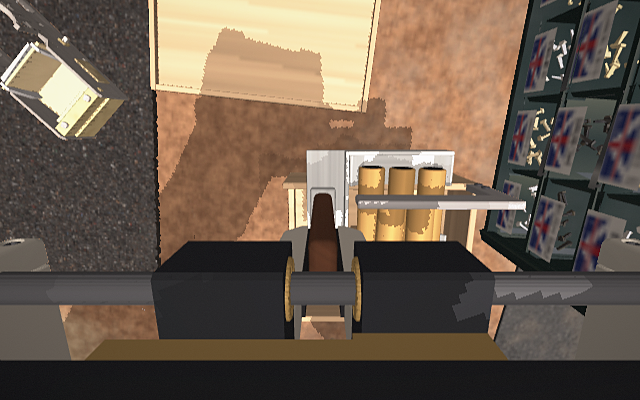

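View pics/sc7.png

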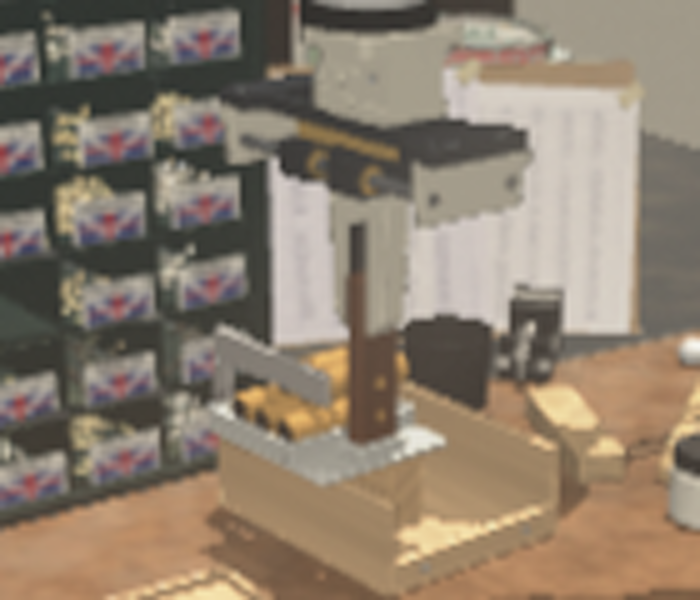

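The three lower tubes pass under the bar while the upper two are held behind it. Continuing slowly.

```bash
python3 -m inch '.0015 .0037 0 0 0 0 .005;.003 .0074 0 0 0 0 .005;.0045 .0111 0 0 0 0 .005;.006 .0148 0 0 0 0 .005;.0075 .0185 0 0 0 0 .005;.009 .0222 0 0 0 0 .005;.0105 .026 0 0 0 0 .005;.012 .0297 0 0 0 0 .005'
python3 meas.py 8; python3 -c "
from h import *
f=snap('side',8);crop(f,220,130,360,250,5,'pics/sc8.png');f=snap('top',8);crop(f,200,125,340,215,5,'pics/tc8.png')"
```

```text
time_s: 13.08
eef_pos: [0.5011, 0.2698, 0.153]
ee_rot: [-3.137, 0.001, -0.383]
wrist_force: [-0.1, 0.1, -3.7]
opening: 0.0136
[0.5011 0.2698 0.153 ] [-3.1373e+00  1.4000e-03 -3.8320e-01] [-0.11  0.05 -3.74]
tcp bin-saddle -58.6 84.3 pocket z 0.0753
-90 43 65.3 79.7 0.0753
-50 181 65.3 79.9 0.0761
nose [38.7 39.7]
bar [62.05971451 67.96272199] 38.20122026479482 76.46027028216882
```

View pics/wrist8.png

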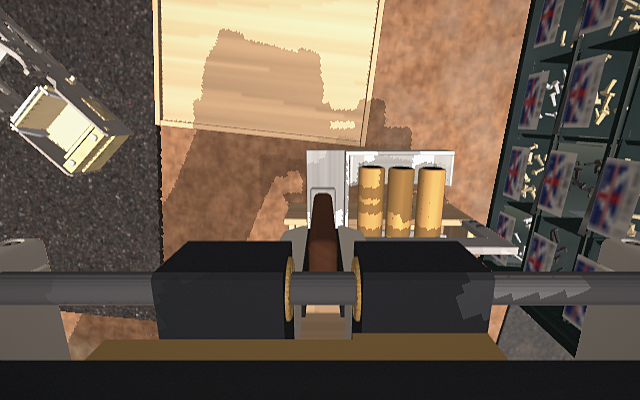

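View pics/sc8.png

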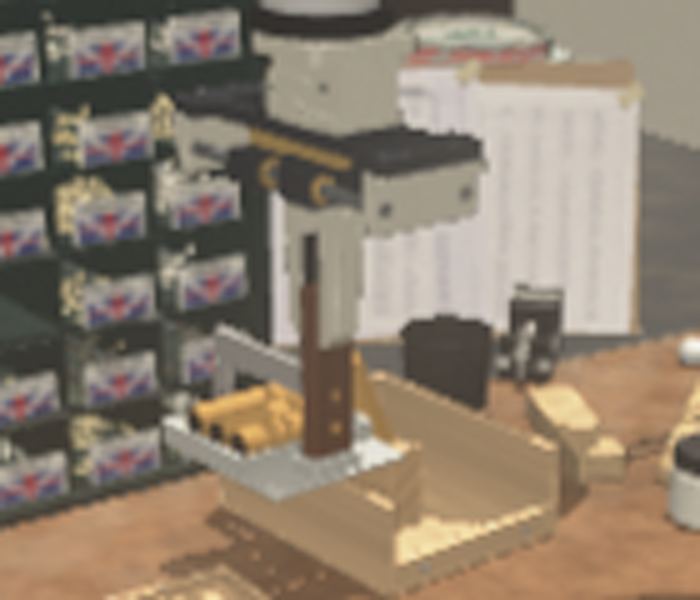

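View pics/tc8.png

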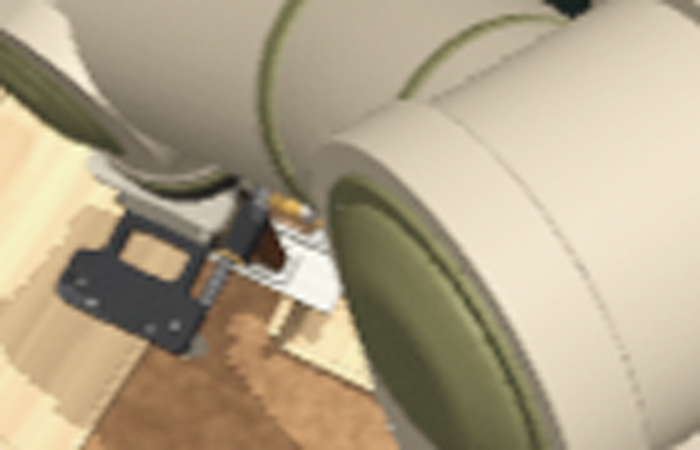

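Three tubes are in the scoop. An upper tube has tipped and leans behind the handle (side crop (365,395)). I'll keep drawing out.

```bash
python3 -m inch '.0015 .0037 0 0 0 0 .005;.003 .0074 0 0 0 0 .005;.0045 .0111 0 0 0 0 .005;.006 .0148 0 0 0 0 .005;.0083 .0204 0 0 0 0 .005;.0105 .026 0 0 0 0 .005;.0139 .0343 0 0 0 0 .005;.0172 .0426 0 0 0 0 .005'
python3 -c "
from h import *
o=sensors.get_obs();print(o['wrist_force'])
snap('wrist',9)
f=snap('side',9);crop(f,220,130,360,250,5,'pics/sc9.png')"
```

```text
time_s: 14.22
eef_pos: [0.5182, 0.3124, 0.1528]
ee_rot: [-3.138, 0.002, -0.383]
wrist_force: [-0.5, -0.0, -3.2]
opening: 0.0139
[-0.48302741 -0.04444915 -3.15798416]
```

View pics/wrist9.png

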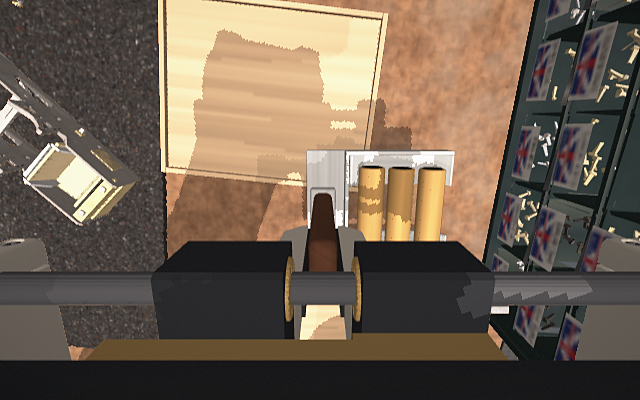

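View pics/sc9.png

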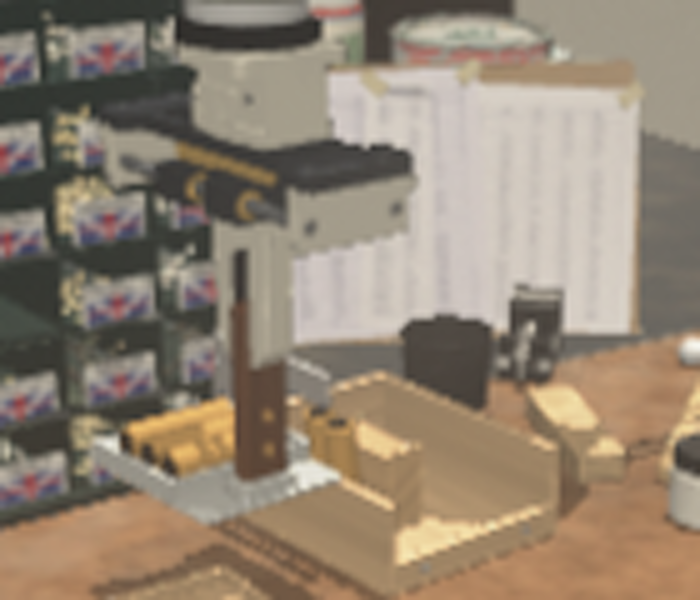

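Both struck-off tubes now stand in the bin between the saddle and the left wall (side crop (330,440)), and the scoop with its three tubes is clear of the bar. Carrying it to the tray.

```bash
python3 -m inch '.002 .008 .002 0 0 0 .005;.004 .018 .004 0 0 0 .005;.004 .03 .004 0 0 -.03 .005;.002 .044 .004 0 0 -.06 .005;-.004 .058 .004 0 0 -.095 .005;-.012 .072 .004 0 0 -.13 .005;-.021 .086 .004 0 0 -.165 .005;-.03 .1 .004 0 0 -.2 .005'
python3 -m inch '-.008 .01 0 0 0 -.02 .005;-.014 .017 0 0 0 -.035 .005;-.018 .021 -.003 0 0 -.045 .005;-.019 .0215 -.012 0 0 -.045 .005;-.019 .0215 -.024 0 0 -.045 .005;-.019 .0215 -.036 0 0 -.045 .005;-.019 .0215 -.046 0 0 -.045 .005;-.019 .0215 -.054 0 0 -.045 .005'
python3 - <<'E'
from h import *
o=sensors.get_obs();print(o["eef_pos"],o["ee_rot"])
snap("wrist",10)
f=snap("side",10);crop(f,205,170,345,290,5,"pics/sc10.png")
E
```

```text
time_s: 15.32
eef_pos: [0.4873, 0.413, 0.1567]
ee_rot: [-3.138, 0.002, -0.585]
wrist_force: [0.2, -0.5, -3.7]
opening: 0.0134
time_s: 16.32
eef_pos: [0.4689, 0.433, 0.1018]
ee_rot: [-3.139, 0.002, -0.629]
wrist_force: [1.0, 0.3, -3.9]
opening: 0.014
[0.46891253 0.43298094 0.10179469] [-3.13876830e+00  1.93265131e-03 -6.28676118e-01]
```

View pics/wrist10.png

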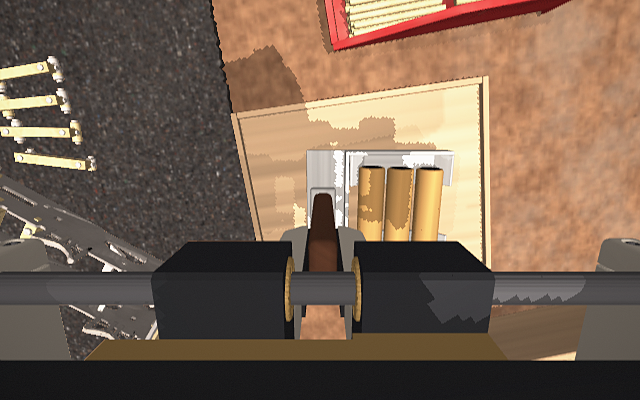

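View pics/sc10.png

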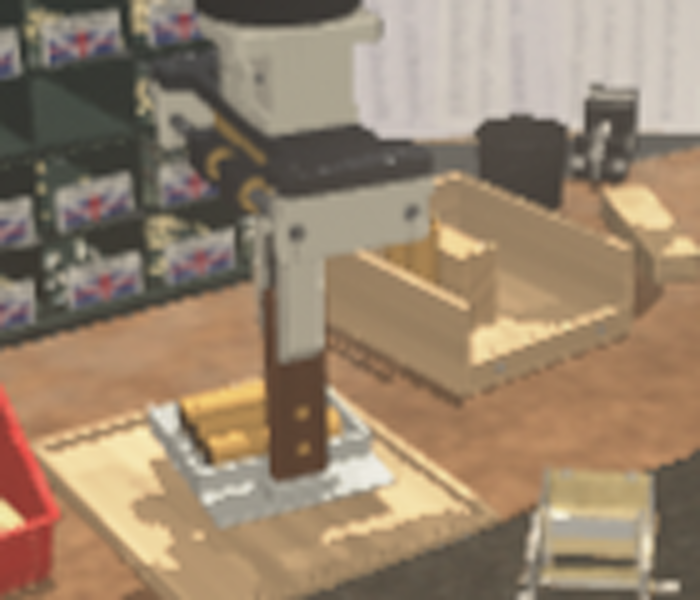

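Scoop with three tubes hovers 15 mm over its old spot in the tray. Lowering the rest.

```bash
python3 -m inch '0 0 -.005 0 0 0 .005;0 0 -.01 0 0 0 .005;0 0 -.013 0 0 0 .005;0 0 -.015 0 0 0 .005;0 0 -.015 0 0 0 .005;0 0 -.016 0 0 0 .005;0 0 -.016 0 0 0 .005'
```

```text
time_s: 17.3
eef_pos: [0.469, 0.4333, 0.0868]
ee_rot: [-3.138, 0.002, -0.628]
wrist_force: [-0.2, 0.1, -3.4]
opening: 0.0138
```

```bash
python3 -m inch '0 0 -.001 0 0 0 .005;0 0 -.0015 0 0 0 .005;0 0 -.002 0 0 0 .005;0 0 -.002 0 0 0 .005'
```

```text
time_s: 17.8
eef_pos: [0.469, 0.4334, 0.0866]
ee_rot: [-3.137, 0.001, -0.628]
wrist_force: [-2.8, -2.8, 14.1]
opening: 0.0136
```

Contact with the tray. I'll relieve the push a little and open gently.

```bash
python3 -m inch '0 0 .001 0 0 0 .005;0 0 .0013 0 0 0 .005;0 0 .0013 0 0 0 .018;0 0 .0013 0 0 0 .03;0 0 .0013 0 0 0 .05;0 0 .0013 0 0 0 .07;0 0 .0013 0 0 0 .08;0 0 .0013 0 0 0 .08' 5
```

```text
time_s: 18.8
eef_pos: [0.4689, 0.4333, 0.086]
ee_rot: [-3.138, 0.002, -0.628]
wrist_force: [-0.1, -0.6, 0.4]
opening: 0.0634
```

```bash
python3 -m inch '0 0 0 0 0 0 .08;0 0 0 0 0 0 .08;0 0 .01 0 0 0 .08;0 0 .03 0 0 0 .08;0 0 .06 0 0 0 .08;0 0 .1 0 0 0 .08;0 0 .14 0 0 0 .08;-.03 0 .18 0 0 0 .08'
python3 - <<'E'
from h import *
snap("wrist",11)
f=snap("side",11);crop(f,205,170,345,290,5,"pics/sc11.png")
E
```

```text
time_s: 19.8
eef_pos: [0.4403, 0.4327, 0.2678]
ee_rot: [-3.137, 0.001, -0.631]
wrist_force: [-0.4, -0.0, 0.0]
opening: 0.08
```

View pics/wrist11.png

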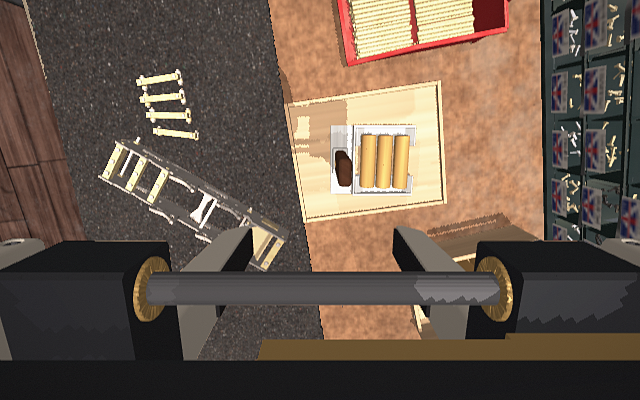

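View pics/sc11.png

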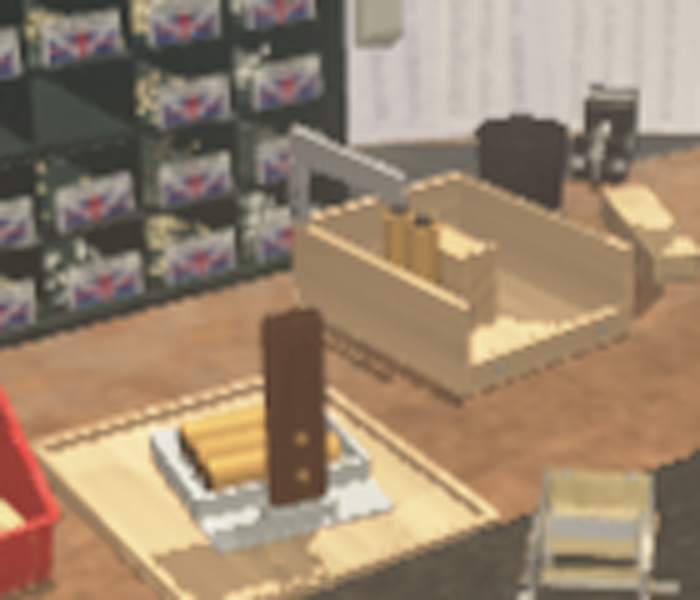

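Wrist view: three tubes in one layer at (362–410,135–190) in the scoop, standing in the tray; the side view shows the other two upright inside the bin. One numeric check before handing in.

```bash
python3 - <<'E'
from h import *
o=sensors.get_obs();print(o["wrist_force"].round(2),abs(o["qd"]).max())
f=load("pics/wrist11.npz");C=cloud(f);h=cv2.cvtColor(f["color"],cv2.COLOR_BGR2HSV)
x,y,z=C[...,0],C[...,1],C[...,2]
H=np.array([.469,.4333]);a=-.63;X=np.array([np.cos(a),np.sin(a)]);Y=np.array([-X[1],X[0]])
px=(C[...,:2]-H)@X*1000-60;py=(C[...,:2]-H)@Y*1000
m=(h[...,1]>110)&(h[...,0]>12)&(abs(px)<34)&(abs(py)<40)&(z>.02)
print("tubes in pocket frame x,y,z:",[np.percentile(k[m],[1,50,99]).round(4) for k in(px,py,z)])
fl=(abs(px)<100)&(abs(py)<90)&(z<.02)&(z>-.01)&(h[...,1]>40);q=C[fl]
m=(z>.105)&(abs(px+60)<25)&(abs(py)<30);print("handle top",C[m].mean(0).round(4))
# tray outline
t=(h[...,0]>12)&(h[...,0]<30)&(h[...,1]>30)&(h[...,2]>170)&(abs(px)<160)&(abs(py)<130)&(z<.02)
v,u=np.where(cv2.morphologyEx(t.astype(np.uint8),cv2.MORPH_OPEN,np.ones((3,3)))>0);r=cv2.minAreaRect((C[v,u,:2]*1000).astype(np.float32));print("tray",r)
f=load("pics/side11.npz");C=cloud(f);h=cv2.cvtColor(f["color"],cv2.COLOR_BGR2HSV)
S=np.array([.5238,.1697]);a=np.radians(-22);X=np.array([np.cos(a),np.sin(a)]);Y=np.array([-X[1],X[0]])
bx=(C[...,:2]-S)@X*1000+20;by=(C[...,:2]-S)@Y*1000
m=(h[...,1]>125)&(abs(bx)<75)&(abs(by)<62)&(C[...,2]>.03)
print("bin tubes",m.sum(),[np.percentile(k[m],[2,50,98]).round(3) for k in(bx,by,C[...,2])])
E
```

```text
[ 0.24 -0.19  1.28] 0.059580348337818737
tubes in pocket frame x,y,z: [array([-33.6925, -21.5909,  28.19  ]), array([-35.072 ,   4.1655,  31.1106]), array([0.0214, 0.0298, 0.3845])]
handle top [0.4761 0.4349 0.371 ]
tray ((542.4749755859375, 400.38226318359375), (185.49191284179688, 288.493896484375), 62.48519515991211)
bin tubes 93 [array([-2.038, 11.292, 33.435]), array([29.053, 36.066, 41.418]), array([0.041, 0.056, 0.071])]
```

```bash
python3 -m inch '0 0 0 0 0 0 .08;0 0 0 0 0 0 .08;0 0 0 0 0 0 .08' && python3 -c "
from cell import hand_in
print(hand_in())"
```

```text
time_s: 20.27
eef_pos: [0.4392, 0.4328, 0.2649]
ee_rot: [-3.14, 0.002, -0.629]
wrist_force: [0.3, -0.1, 0.5]
opening: 0.08
the job is handed in; nothing more can be done
None
```

I took the scoop by its handle, slid the prongs under the pile and lifted all five tubes. I then drew it sideways under the strike bar, which knocked the upper two back into the bin, and set it down flat where it had stood in its tray with three tubes. I handed in at about 20.3 s of the 61 s allowed, with the gripper clear; no verdict was given.

**Last checks that passed**
- **Scoop tubes:** the last pictures show three tubes in a single layer, with tops at about z = 0.030 m (0.029 m expected).
- **Struck tubes:** the two struck-off tubes stand upright in the bin, between the saddle and its left wall (about y = 29 to 41 mm of the bin).
- **Gripper:** it read about 0.5 N at the wrist, 0.18 m above the scoop.

**Checks that failed or disagreed**
- **Tray and handle:** my final numeric fits of the tray outline and the handle top were spoiled by stray points. That the scoop sits flat in its tray rests on the pictures and on the tool height at release, 0.086 m against 0.087 m at pick-up.
- **Camera offset:** the top camera placed the bin about 5 mm away in y from where the wrist and side cameras put it. I used the wrist and side values.
- **Set-down force:** while seating the scoop I pressed on the tray with roughly 18 N for a moment. I eased off before opening the fingers.

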